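# Close and bolt the colour-grinding jar

## Robot

A 6-joint arm with a two-finger parallel gripper is mounted at the origin on the work surface. World frame = base frame: x ahead of the robot, y to its left, z up, the work surface at z = 0. Lengths are in m, angles in rad, forces in N, time in s.
With the tool pointing down it reaches from about 0.3 to 0.775 m from the base axis. Payload 14.6 kg.
Tool frame: the origin (TCP) lies between the finger pads; the fingertips stand 14 mm ahead of it and the grasp point (between the pads) lies 5 mm behind it (manip.tips_ahead is the distance from the TCP to the fingertips, in m); z points along the fingers, y is the line along which they close (so a half turn about z gives the same grasp; the last joint's range is limited). The gripper opens to 94 mm and grips with 3 to 60 N. Pads are 16 mm wide; open, the fingers measure 119 mm over their backs; the gripper's body (75 mm by 177 mm) begins 78 mm behind the grasp point.
Start: joints at [-1.245, 0.3, 1.521, -0, 1.321, -0.067], TCP at [0.211, -0.508, 0.219] pointing down, gripper open.
Joint ranges: [-3.03, 3.03], [-0.79, 2.21], [0.23, 2.52], [-1.04, 4.18], [0, 3.07], [-2.55, 2.55]. Speed limits (rad/s): [2.22, 2.22, 2.57, 3.14, 3.14, 3.14].

## Interface

Orientations are given as a unit quaternion [x, y, z, w].
In Python, from station import manip gives the robot as it stands.
- The arm moves only by the shell command python3 -m jog 'ROWS' [FORCE]. ROWS is JSON, a list of rows, each a list of 3 entries, a list of its own where there are three numbers: the shift along the tool's x, y, z as a fraction of full scale, then the turn, a rotation vector about the tool's x, y, z as a fraction of full scale, then the opening, from 0 (shut) to 1 (fully open). A call has exactly 10 rows; each row is the pose to reach, as a shift and turn from the pose commanded when the call began, along the tool's axes at that moment, turning the shorter way round; what a row does not reach only later rows make up. Full scale, the value 1, is 0.2 m for a shift and 180 degrees for a turn. A row lasts 1/8 s, in which the tool goes at most 62.5 mm and 10.7 degrees, less where a joint would pass 70% of its speed; a pose out of reach is approached as far as the arm can. A call with a number of a shift or a turn outside -1 to 1 is refused whole. A call with a gripper value outside its range is refused whole. The fingers move at their own pace and stop on an object; FORCE is the grip in N (left out, the last holds). Time passes only in rows, so rows that repeat a pose let the fingers close, or fill a call up. It gives the time, the measured TCP pose, the force, the opening and the grip force at its end, in the units of the state.
- manip.get_obs(): the state, without advancing time (a new reading comes with each control period).
- manip.camera(name): name is "scene" or "top"; returns the picture (480x640x3 uint8, blue, green, red); there is no depth.
- manip.get_calibration(name): a dict with "fovy" (degrees; the focal length in pixels is half the picture's height over the tangent of half this angle, whatever the lens; pixels are square), "cx", "cy" (the principal point, pixels), "k1" (the pictures are not rectified: a ray, as slopes to the right and down, at radius r is drawn at 1 + k1 r^2 times it, then the intrinsics apply), "extrinsics" (4x4, takes a point from world to camera coordinates). Camera axes: x right, y down, z forward; pixel columns grow to the right and rows downward; lengths in m; the calibration is good to about 2 mm. A picture is of the moment at which its call begins. get_calibration takes no time and is no camera call.
- manip.sign_off(): hands the job in; it is judged then, once.
The state is a dict: "t": time; "joints": joint angles; "dq": joint speeds; "joint_efforts": joint torques, N m; "tcp_pos": TCP position; "eef_rot": TCP orientation; "force": force on the tool from outside, world axes, zero at the start; "torque": the same for the moment, N m; "finger_gap": finger opening in m; "grip_force": force on a finger pad.
Only numpy, scipy, OpenCV 4.12 (cv2) and the standard library are available. Lean on these libraries where they do the work, as an engineer would, in place of code of your own. Each camera call takes 0.05 s, during which the arm holds its last target. There are 200 camera calls.

## Task

Close the colour-grinding jar: first set its loose porcelain lid gently onto the jar's rim, fully seated and level, and let go of it. Then take the locking bar from its rest and thread it, from either side, nose first through the bushing of one upright ear, over the lid, and through the bushing of the other ear until the nose clearly sticks out beyond it. Finish while still gripping the bar, at rest and spanning both ears; drop nothing and leave the other things on the bench where they are.

Things in the scene. Friction and masses are not known exactly. Their poses are not given: they have to be found in the camera images.
- carrier: Jar in its carrier, fixed: dark steel base plate 100 x 170 x 8 mm; on its centre a white porcelain jar, outer diameter 90, inner 82, rim 70 mm above the bench; beside it two upright steel ears at y = +66 and -66 mm, 36 mm wide in x, 8 thick, tops 133 mm above the bench, each with a brass bushing. Both bores lie on one level axis along y, 113 mm up. Origin: centre of the underside, z up.
- rim (a point): Centre of the jar's mouth, level with its rim (70 mm above the bench).
- bush_left (a point): Centre of the brass bushing in the ear at the carrier's +y side, on the bore's axis; bore 16 mm, outer diameter 27 mm, 16 mm long (from 58 to 74 mm from the carrier's middle). Axes as the carrier.
- bush_right (a point): Centre of the like bushing in the ear at the carrier's -y side, on the bore's axis. Axes as the carrier.
- lid: Loose white porcelain lid, about 180 g, lying plug down on the bench: plug 74 mm across, 8 mm high, drops into the jar's mouth; above it a flange 96 mm across, 8 mm thick, rests on the rim; on top a round knob 22 mm across, 26 mm high (16 to 42 mm above the origin). Origin: centre of the plug's underside, z up; seated it lies 8 mm below the rim, the knob's top 104 mm above the bench.
- lid_knob (a point): Centre of the top of the lid's knob.
- bar: Loose locking bar, about 60 g, level in its rest, axis 50 mm above the bench: round aluminium shaft 10 mm across, 180 long, its last 10 mm tapering to a 4 mm nose; pale wooden square handle 18 x 18 x 60 mm that does not fit the bushings. Origin: on the axis at the shoulder where shaft meets handle; handle from y = 0 to +60 mm, shaft from y = 0 to -180 mm; z up.
- bar_nose (a point): Tip of the bar's nose, on its axis (180 mm from the shoulder). Axes as the bar.
- bar_handle (a point): Centre of the bar's handle (30 mm from the shoulder). Axes as the bar.
- rest: Wooden rest, fixed, base 60 x 140 x 10 mm, with two notched posts at y = +52 and -52 mm (50 mm wide in x, 12 thick, tops 55 mm above the bench, notches 14 mm wide, 10 deep) carrying the bar's shaft along y. The handle overhangs at the +y end with its sides free; the bar lifts straight up. Origin: centre of the underside, z up.
- saucer: Bystander: a small white saucer, 104 mm across, 14 mm high. Origin: centre of the underside.
- brush_a: Bystander: a paint brush 190 mm long with dark handle, lying on the bench. Origin: its middle, underside.
- brush_b: Bystander: a paint brush 170 mm long with brown handle, lying on the bench. Origin: its middle, underside.
- pigment: Bystander: a small capped jar, 52 mm across, 55 mm high. Origin: centre of the underside.
- mug: Bystander: a white mug, 74 mm across, 85 mm high. Origin: centre of the underside.
- tile: Bystander: a white sample tile 70 x 70 x 8 mm lying on the bench. Origin: centre of the underside.
- dish: Bystander: a small blue bowl, 84 mm across, 30 mm high. Origin: centre of the underside.

How it is judged:
On the way, in this order (a step that is already met when the one before it is completed fails the run):
1. the lid sits seated and level on the jar's rim, let go (horizontal distance between lid and rim below 0.007 m and z of lid in the frame of carrier between 0.059 and 0.065 m and angle between lid's own z axis and vertical below 0.05 rad and contact force between the fingers and lid below 0.1 N and linear speed of lid below 0.02 m/s), for 0.2 s.
2. the bar's nose is through the first bushing and above the lid, the lid still seated (horizontal distance between lid and rim below 0.007 m and z of lid in the frame of carrier between 0.059 and 0.065 m and angle between lid's own z axis and vertical below 0.05 rad and contact force between the fingers and lid below 0.1 N and angle between the y axis of bar and the y axis of carrier, either way round below 0.1 rad and x of bar_nose in the frame of carrier between -0.009 and 0.009 m and z of bar_nose in the frame of carrier between 0.104 and 0.122 m and ((y of bar_nose in the frame of carrier between -0.055 and 0.055 m and y of bar in the frame of carrier above 0.07 m) or (y of bar_nose in the frame of carrier between -0.055 and 0.055 m and y of bar in the frame of carrier below -0.07 m))), for 0.1 s.
3. the bar spans both bushings (angle between the y axis of bar and the y axis of carrier, either way round below 0.1 rad and x of bar_nose in the frame of carrier between -0.009 and 0.009 m and z of bar_nose in the frame of carrier between 0.104 and 0.122 m and ((y of bar_nose in the frame of carrier below -0.08 m and y of bar in the frame of carrier above 0.07 m) or (y of bar_nose in the frame of carrier above 0.08 m and y of bar in the frame of carrier below -0.07 m)) and x of bar in the frame of carrier between -0.009 and 0.009 m and z of bar in the frame of carrier between 0.104 and 0.122 m), for 0.1 s.
At the end, for the whole second after the job is handed in: Lid seated: centred within 7 mm, height within 3 mm, tilt under 0.05 rad, not touched by the fingers. Bar through both bushings on their axis (0.1 rad, 9 mm), nose 6 mm or more beyond the far bushing, shoulder outside the near one, at rest, gripped with over 2 N (all of step 3 and horizontal distance between lid and rim below 0.007 m and z of lid in the frame of carrier between 0.059 and 0.065 m and angle between lid's own z axis and vertical below 0.05 rad and contact force between the fingers and lid below 0.1 N and contact force between the fingers and bar above 2 N and linear speed of bar below 0.02 m/s); the arm keeps its last pose, push and grip.
It fails at once if a bystander is shoved more than 30 mm (distance of any of saucer, brush_a, brush_b, pigment, mug, tile, dish from where it was at the start of the episode above 0.03 m).
It fails at once if the lid is dropped (contact force between the fingers and lid below 0.05 N and linear speed of lid above 0.5 m/s).
It fails at once if the bar is dropped (contact force between the fingers and bar below 0.05 N and linear speed of bar above 0.5 m/s).
It also fails if it takes over 59 s, if anything falls off the work surface, if the arm or the gripper's body presses on something with over 40 N, if the wrist force passes 120 N, or if a joint passes its speed limit or range.

## Working session

There is one attempt and no reset: what is moved stays moved. The work goes in short steps, Python scripts to look and compute and a shell command to move; the robot and the scene stay as the last step left them, time stands still between calls to the robot, and variables do not carry over. Pictures are saved under pics/ and viewed, at most 10 in all, crops included, and the job is handed in when it is done.

```bash
ls; mkdir -p pics
python3 - <<'E'
from station import manip
import cv2
for n in("scene","top"):
    cv2.imwrite(f"pics/{n}0.png",manip.camera(n)); print(n,manip.get_calibration(n))
print(manip.get_obs(), manip.tips_ahead)
E
```

```text
pics
scene {'fovy': 55.62753221783635, 'cx': 323.3966200172149, 'cy': 245.71295084202737, 'k1': -0.08371720581840104, 'extrinsics': array([[-0.9076794 ,  0.41924437,  0.01876889,  0.52314404],
       [ 0.25647989,  0.58957685, -0.76590939, -0.09103267],
       [-0.33216891, -0.69038633, -0.64267451,  1.09508164],
       [ 0.        ,  0.        ,  0.        ,  1.        ]])}
top {'fovy': 56.796208451465084, 'cx': 314.1556594701046, 'cy': 238.07763575501687, 'k1': 0.032367995716441465, 'extrinsics': array([[-0.08442712, -0.99641051, -0.00617706,  0.08395219],
       [-0.96489866,  0.08330109, -0.24906123,  0.58799672],
       [ 0.24868178, -0.01506728, -0.96846804,  0.7289464 ],
       [ 0.        ,  0.        ,  0.        ,  1.        ]])}
{'t': 0.1, 'joints': array([-1.24458568e+00,  3.00421732e-01,  1.52150379e+00,  1.33268070e-05,
        1.32071410e+00, -6.66125534e-02]), 'dq': array([ 0.00201164, -0.00060804, -0.00181053,  0.00028299, -0.00118314,
       -0.00037023]), 'joint_efforts': array([ 6.58025729e-04, -5.32650483e+01, -3.53287375e+01,  7.09647057e-02,
        2.34569359e-02, -6.39687300e-05]), 'tcp_pos': array([ 0.21046265, -0.50790236,  0.2189461 ]), 'eef_rot': array([ 9.80773360e-01,  1.95149540e-01, -6.13562401e-05, -5.19916739e-04]), 'force': array([ 0.16378659, -0.29366685,  0.30295105]), 'torque': array([0.03478498, 0.01696945, 0.0225173 ]), 'grip_force': 0.0, 'finger_gap': 0.09397428097758868} 0.014
```

View pics/scene0.png

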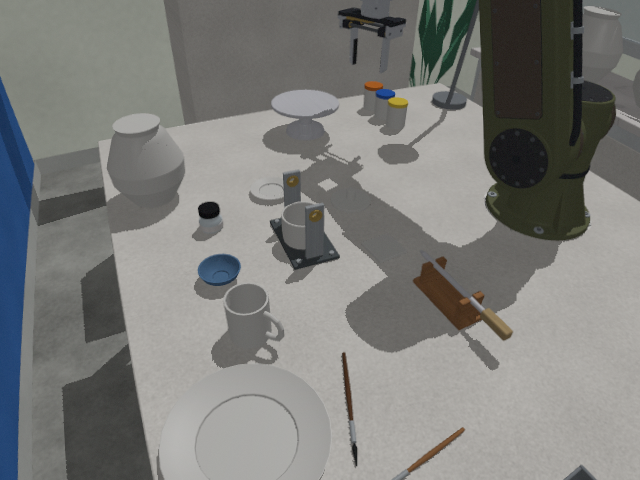

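View pics/top0.png

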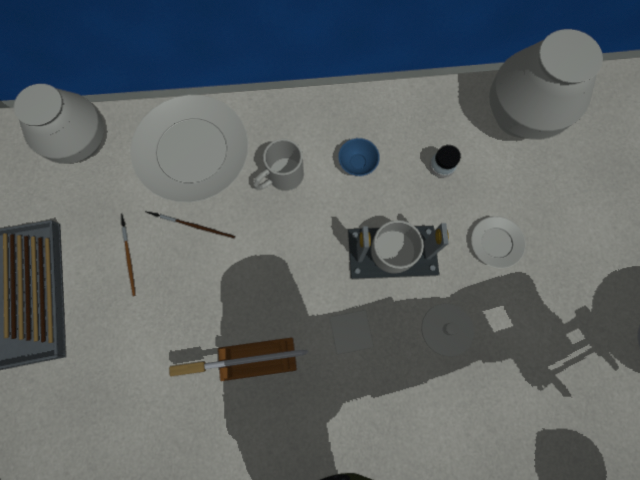

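The scene view shows the carrier at about (303,230), the rest and bar at (450,290), and the robot's shadow. In the top view the carrier is at (395,250), the bar runs from (170,370) to (305,352), the lid (shadowed) is at (449,328), and the tile is at (352,332). I'll enlarge with more contrast.

Run:
```python
import cv2,numpy as np
def g(im): return (255*(im/255.)**0.6).astype('uint8')
t=cv2.imread('pics/top0.png'); s=cv2.imread('pics/scene0.png')
a=cv2.resize(g(t[210:360,320:520]),None,fx=4,fy=4,interpolation=cv2.INTER_CUBIC); cv2.imwrite('pics/t1.png',a)
a=cv2.resize(g(s[110:260,230:430]),None,fx=4,fy=4,interpolation=cv2.INTER_CUBIC); cv2.imwrite('pics/s1.png',a)
b1=cv2.resize(g(t[320:395,160:320]),None,fx=5,fy=5,interpolation=cv2.INTER_CUBIC)[:300]
b2=cv2.resize(g(s[245:345,405:525]),None,fx=3,fy=3,interpolation=cv2.INTER_CUBIC)
c=np.zeros((600,800,3),'uint8'); c[:300]=b1[:300]; c[300:600,:360]=b2; cv2.imwrite('pics/b1.png',c)
```

```text
(no output)
```

View pics/t1.png

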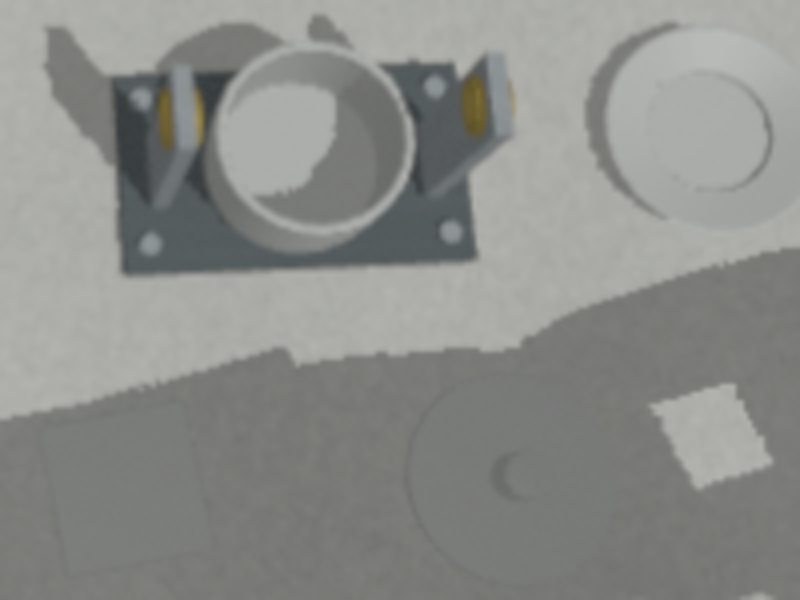

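View pics/s1.png

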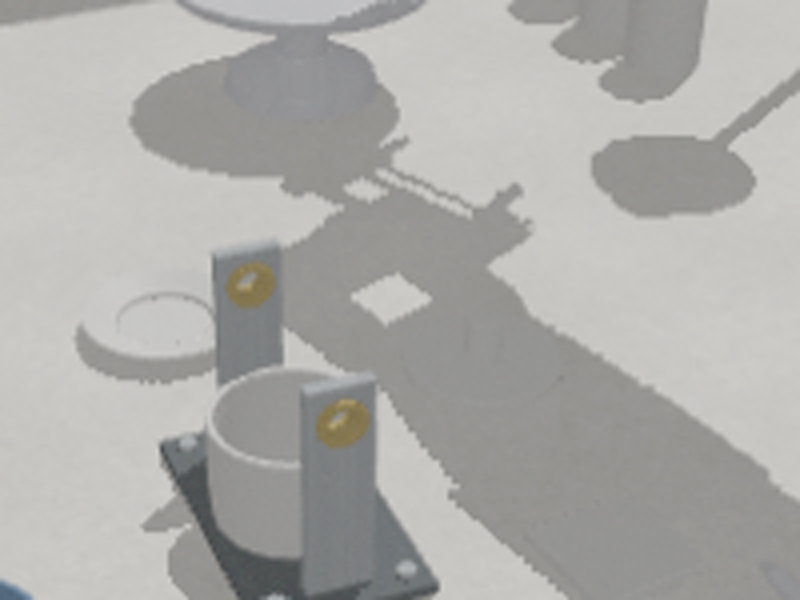

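View pics/b1.png

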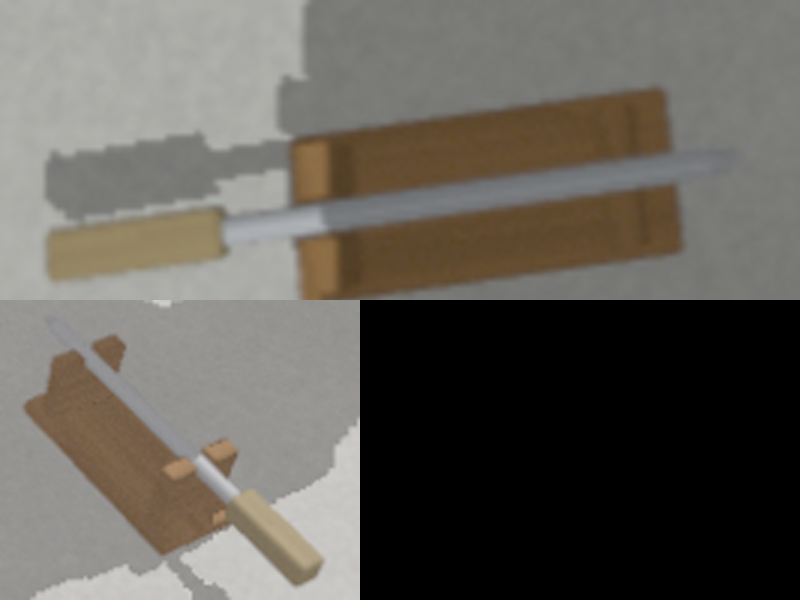

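The crops give usable pixels. In the top crop the rim centre is (315,140), the ear tops are at x≈172–198 and 487–512, and the flange centre is near (512,478). The scene crop puts the bushing faces at (343,423) and (250,285). In the bar crop, the nose is at (737,157) from above and (48,320) in the scene view. The lid is faint, so I'll stretch its contrast while fitting the rest.

```bash
cat > h.py <<'E'
import numpy as np,cv2
from scipy.optimize import least_squares
from station import manip
def cal(n):
    c=manip.get_calibration(n); f=240/np.tan(np.radians(c['fovy']/2)); return c,f
CAL={n:cal(n) for n in('top','scene')}
def proj(n,P):
    c,f=CAL[n]; E=c['extrinsics']; q=E[:3,:3]@np.asarray(P,float)+E[:3,3]
    s=q[:2]/q[2]; s=s*(1+c['k1']*(s@s)); return s*f+[c['cx'],c['cy']]
def crop(off,f,p): return (np.asarray(p,float)+.5)/f-.5+np.asarray(off)
def tri(obs):  # [(cam,px)]
    r=least_squares(lambda P:np.concatenate([proj(n,P)-p for n,p in obs]),[.5,0,.05]); return r.x,np.round(r.fun,1)
def onz(n,p,z):
    r=least_squares(lambda a:proj(n,[a[0],a[1],z])-p,[.5,0]); return r.x
def pose(obs,z=0): # [(cam,px,localpt)] -> x,y,yaw
    def w(a,L): c,s=np.cos(a[2]),np.sin(a[2]); return [a[0]+c*L[0]-s*L[1],a[1]+s*L[0]+c*L[1],L[2]+z]
    r=least_squares(lambda a:np.concatenate([proj(n,w(a,L))-p for n,p,L in obs]),[.5,0,0],loss='soft_l1'); return r.x,np.round(r.fun.reshape(-1,2),1)
E
python3 - <<'E'
from h import *
T=lambda *p:crop((320,210),4,p); S=lambda *p:crop((230,110),4,p)
obs=[('top',T(315,140),(0,0,.07)),
 ('top',T(172,66),(.018,.070,.133)),('top',T(190,66),(.018,.062,.133)),('top',T(198,150),(-.018,.062,.133)),('top',T(182,152),(-.018,.070,.133)),
 ('top',T(487,55),(.018,-.062,.133)),('top',T(505,55),(.018,-.07,.133)),('top',T(512,135),(-.018,-.07,.133)),('top',T(495,138),(-.018,-.062,.133)),
 ('scene',S(301,388),(.018,.07,.133)),('scene',S(376,375),(-.018,.07,.133)),('scene',S(212,252),(.018,-.062,.133)),('scene',S(280,240),(-.018,-.062,.133)),
 ('scene',S(343,423),(0,.074,.113)),('scene',S(250,285),(0,-.058,.113)),('top',T(475,105),(0,-.058,.113))]
print('carrier all',*pose(obs)); 
for c in('top','scene'): print(c,pose([o for o in obs if o[0]==c])[0])
print('ear+ corner',tri([('top',T(182,152)),('scene',S(376,375))]),'ear- corner',tri([('top',T(495,138)),('scene',S(280,240))]))
print('bush- face',tri([('top',T(475,105)),('scene',S(250,285))]))
B=lambda *p:crop((160,320),5,p); C=lambda x,y:crop((405,245),3,(x,y-300))
print('nose',tri([('top',B(737,157)),('scene',C(48,320))]))
print('shoulder',tri([('top',B(224,231)),('scene',C(236,499))]))
print('handle top far corners',onz('top',B(47,232),.059),onz('top',B(50,280),.059),onz('top',B(222,208),.059),onz('top',B(225,256),.059))
t=cv2.imread('pics/top0.png',0); s=cv2.imread('pics/scene0.png',0)
def st(a,k): a=cv2.resize(a,None,fx=k,fy=k,interpolation=cv2.INTER_CUBIC).astype(float); a=cv2.GaussianBlur(a,(0,0),2); lo,hi=85,140; lo,hi=np.percentile(a,2),np.percentile(a,70); return np.clip((a-lo)/(hi-lo)*255,0,255).astype('uint8')
a=st(t[295:365,412:482],5.7142857);b=st(s[170:220,320:390],5.7142857)
out=np.zeros((400,800),'uint8'); out[:a.shape[0],:400]=a[:, :400]; out[:b.shape[0],400:]=b[:, :400]; cv2.imwrite('pics/lid.png',out)
E
```

```text
carrier all [ 0.57055724 -0.11854619 -0.04290313] [[ 0.5 -0.9]
 [ 0.4  0.1]
 [ 0.7 -0.1]
 [ 0.2 -0.3]
 [-0.6 -0.6]
 [ 0.2 -0.5]
 [ 0.5 -0.7]
 [ 1.2  0.1]
 [ 0.6 -0.5]
 [ 1.4  1.4]
 [ 0.5  0.7]
 [ 1.1  0.9]
 [ 0.5  0.8]
 [ 0.5  0.4]
 [ 0.7  0.3]
 [-1.1  0.5]]
top [ 0.57006671 -0.11791046 -0.04214278]
scene [ 0.57092726 -0.12156478 -0.04251011]
ear+ corner (array([ 0.55497094, -0.04904852,  0.13326229]), array([ 0.2, -0.4,  0.5,  0.2])) ear- corner (array([ 0.5497433 , -0.17860689,  0.1347477 ]), array([ 0.3, -0.6,  0.7,  0.3]))
bush- face (array([ 0.56881125, -0.17867446,  0.11257505]), array([-0.,  0., -0., -0.]))
nose (array([0.39688778, 0.06313394, 0.04837194]), array([-0.1,  0.2, -0.2, -0. ]))
shoulder (array([0.38806703, 0.2414928 , 0.05155909]), array([ 0.1, -0.1,  0.2,  0. ]))
handle top far corners [0.39297219 0.30013254] [0.37717848 0.29907514] [0.3955442  0.24043441] [0.37967803 0.23970314]
```

View pics/lid.png

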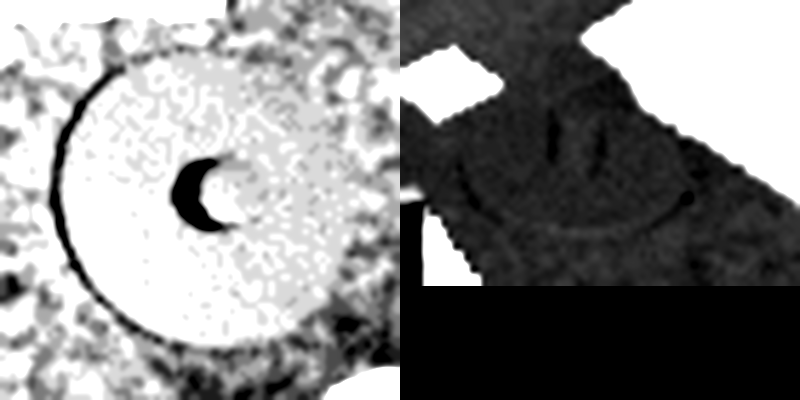

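The stretched crop shows the lid from above with its flange centre at about (207,199) and the knob crescent from x=172 to 200. In the scene half, the knob's sides are at 552 and 602, with its top at about y=112.

Run:
```python
from h import *
k=40/7
T=lambda *p:crop((412,295),k,p); S=lambda x,y:crop((320,170),k,(x-400,y))
print('flange z16',onz('top',T(207,199),.016),'base',onz('top',T(206,195),.016),'top z42',onz('top',T(236,195),.042))
print('knob tri',tri([('top',T(236,195)),('scene',S(577,112))]))
for x in ([.423,-.17,.016],[.423,-.17,.042]): print(proj('scene',x),(proj('scene',x)-[320,170])*k+[400,0])
```

```text
flange z16 [ 0.41421459 -0.19750372] base [ 0.41548675 -0.19739013] top z42 [ 0.41404304 -0.19909232]
knob tri (array([ 0.4141839 , -0.1998304 ,  0.03978593]), array([ 0. , -0.1,  0.1,  0. ]))
[352.602063   205.03504491] [586.29750285 200.20025661]
[353.2705971  195.74158146] [590.11769774 147.09475121]
```

```bash
cat >> h.py <<'E'
from scipy.spatial.transform import Rotation as Ro
def go(p,th):
    o=manip.get_obs(); R=Ro.from_quat(o['eef_rot']); G=Ro.from_matrix(np.array([[np.cos(th),np.sin(th),0],[np.sin(th),-np.cos(th),0],[0,0,-1]]))
    print('shift',np.round(R.inv().apply(np.array(p)-o['tcp_pos'])/.2,4),'turn',np.round((R.inv()*G).as_rotvec()/np.pi,4),'t',o['t'],'F',np.round(o['force'],1),'gap',round(o['finger_gap'],4),'grip',round(o['grip_force'],1))
E
python3 -c "
from h import *
go([.4145,-.1985,.15],1.528)"
```

```text
shift [ 1.5346 -1.0383  0.3459] turn [-3.000e-04 -2.000e-04 -3.613e-01] t 0.1 F [ 0.2 -0.3  0.3] gap 0.094 grip 0.0
```

```bash
python3 -m jog '[[[0.15,-0.1,0.03],[0,0,-0.04],0.6],[[0.3,-0.2,0.06],[0,0,-0.08],0.6],[[0.45,-0.3,0.1],[0,0,-0.12],0.6],[[0.6,-0.4,0.13],[0,0,-0.16],0.6],[[0.75,-0.5,0.16],[0,0,-0.2],0.6],[[0.9,-0.6,0.2],[0,0,-0.24],0.6],[[1,-0.68,0.23],[0,0,-0.28],0.6],[[1,-0.68,0.23],[0,0,-0.32],0.6],[[1,-0.68,0.23],[0,0,-0.36],0.6],[[1,-0.68,0.23],[0,0,-0.361],0.6]]'; python3 -c "
from h import *
go([.4145,-.1985,.1],1.528)"
```

```text
t: 1.35
tcp_pos: [0.3432, -0.3058, 0.1733]
eef_rot: [0.723, 0.691, 0.0, -0.0]
force: [-0.7, 0.3, 0.1]
finger_gap: 0.0566
grip_force: 0.0
shift [0.5517 0.3325 0.3665] turn [-0.0001 -0.0001 -0.0005] t 1.35 F [-0.7  0.3  0.1] gap 0.0566 grip 0.0
```

```bash
python3 -m jog '[[[0.14,0.085,0.09],[0,0,0],0.6],[[0.28,0.17,0.18],[0,0,0],0.6],[[0.42,0.25,0.27],[0,0,0],0.6],[[0.55,0.333,0.366],[0,0,0],0.6],[[0.55,0.333,0.366],[0,0,0],0.6],[[0.55,0.333,0.366],[0,0,0],0.6],[[0.55,0.333,0.366],[0,0,0],0.6],[[0.55,0.333,0.366],[0,0,0],0.6],[[0.55,0.333,0.366],[0,0,0],0.6],[[0.55,0.333,0.366],[0,0,0],0.6]]'
python3 - <<'E'
from h import *
go([.4145,-.1985,.0345],1.528)
t=manip.camera('top');s=manip.camera('scene')
cv2.imwrite('pics/top1.png',t);cv2.imwrite('pics/scene1.png',s)
g=lambda a:cv2.resize((255*(a/255.)**.6).astype('uint8'),(400,400),interpolation=cv2.INTER_CUBIC)
cv2.imwrite('pics/chk1.png',np.hstack([g(t[270:370,400:500]),g(s[130:230,300:400])]))
E
```

```text
t: 2.6
tcp_pos: [0.4145, -0.1991, 0.1003]
eef_rot: [0.723, 0.691, 0.0, 0.0]
force: [0.0, 0.6, -0.1]
finger_gap: 0.0562
grip_force: 0.0
shift [ 0.0029 -0.0004  0.3292] turn [ 0.      0.     -0.0004] t 2.6 F [ 0.   0.6 -0.1] gap 0.0562 grip 0.0
```

View pics/chk1.png

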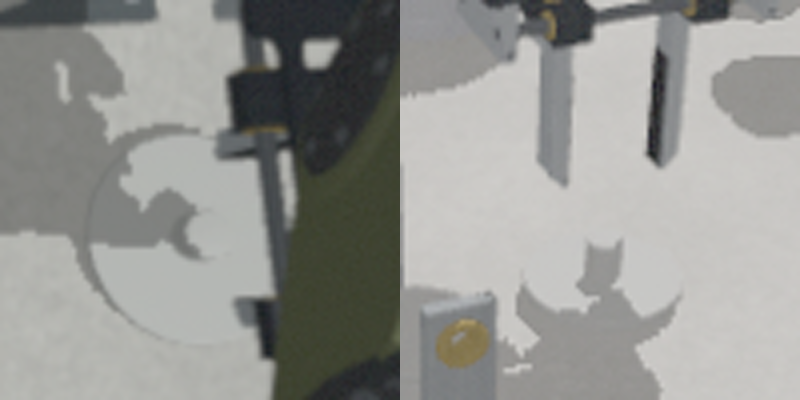

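The knob top, now lit, is at crop (210,235) from above and (604,243) in the scene half. That agrees with the earlier fix to about 1 px, and the fingers straddle it. Descending and gripping.

```bash
python3 -m jog '[[[0,0,0.08],[0,0,0],0.6],[[0,0,0.16],[0,0,0],0.6],[[0,0,0.23],[0,0,0],0.6],[[0,0,0.28],[0,0,0],0.6],[[0,0,0.31],[0,0,0],0.6],[[0,0,0.33],[0,0,0],0.6],[[0,0,0.33],[0,0,0],0.6],[[0,0,0.33],[0,0,0],0],[[0,0,0.33],[0,0,0],0],[[0,0,0.33],[0,0,0],0]]' 25; python3 -m jog '[[[0,0,0],[0,0,0],0],[[0,0,0],[0,0,0],0],[[0,0,-0.02],[0,0,0],0],[[0,0,-0.05],[0,0,0],0],[[0,0,-0.1],[0,0,0],0],[[0,0,-0.2],[0,0,0],0],[[0,0,-0.35],[0,0,0],0],[[0,0,-0.5],[0,0,0],0],[[0,0,-0.65],[0,0,0],0],[[0,0,-0.8],[0,0,0],0]]'; python3 -c "
from h import *
go([.5705,-.1185,.2],1.528)"
```

```text
t: 3.95
tcp_pos: [0.4147, -0.199, 0.0344]
eef_rot: [0.722, 0.691, 0.0, 0.0]
force: [0.1, -1.0, -0.3]
finger_gap: 0.0302
grip_force: 0.0
t: 5.2
tcp_pos: [0.4144, -0.1988, 0.1959]
eef_rot: [0.722, 0.691, 0.0, 0.0]
force: [1.2, 0.6, -1.7]
finger_gap: 0.0213
grip_force: 25.0
shift [ 0.4354  0.7621 -0.0202] turn [ 0.0002  0.0001 -0.0003] t 5.2 F [ 1.2  0.6 -1.7] gap 0.0213 grip 25.0
```

```bash
python3 -m jog '[[[0.02,0.04,-0.01],[0,0,0],0],[[0.07,0.12,-0.02],[0,0,0],0],[[0.14,0.24,-0.02],[0,0,0],0],[[0.22,0.38,-0.02],[0,0,0],0],[[0.3,0.52,-0.02],[0,0,0],0],[[0.37,0.65,-0.02],[0,0,0],0],[[0.41,0.72,-0.02],[0,0,0],0],[[0.43,0.75,-0.02],[0,0,0],0],[[0.4354,0.762,-0.02],[0,0,0],0],[[0.4354,0.762,-0.02],[0,0,0],0]]'
python3 - <<'E'
from h import *
go([.5705,-.1185,.0965],1.528)
t=manip.camera('top');s=manip.camera('scene')
cv2.imwrite('pics/top2.png',t);cv2.imwrite('pics/scene2.png',s)
g=lambda a:cv2.resize((255*(a/255.)**.7).astype('uint8'),(400,560),interpolation=cv2.INTER_CUBIC)
cv2.imwrite('pics/chk2.png',np.hstack([g(t[165:305,350:450]),g(s[125:265,250:350])]))
E
```

```text
t: 6.45
tcp_pos: [0.5704, -0.1189, 0.1983]
eef_rot: [0.723, 0.691, -0.0, 0.0]
force: [0.1, -0.3, -2.1]
finger_gap: 0.0213
grip_force: 25.0
shift [2.000e-03 4.000e-04 5.091e-01] turn [ 0.      0.     -0.0005] t 6.45 F [ 0.1 -0.3 -2.1] gap 0.0213 grip 25.0
```

View pics/chk2.png

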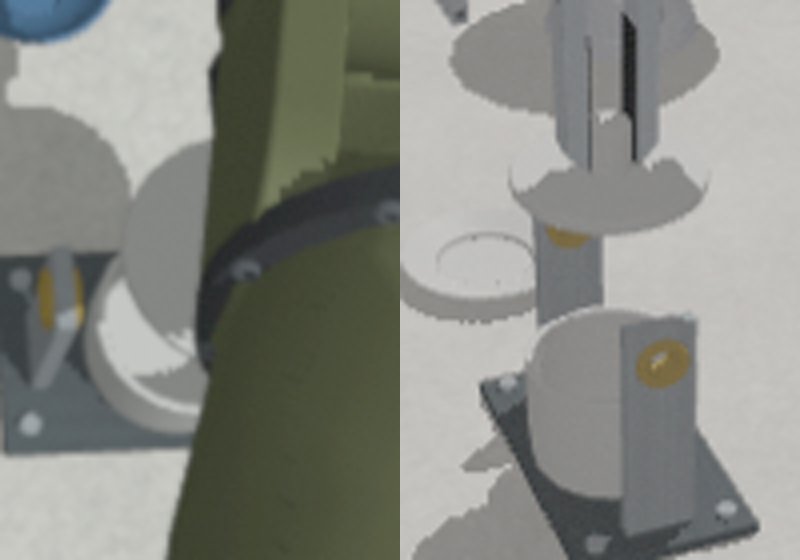

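In the held view the lid hangs level. In the scene half its flange spans x=508–710, with the lower edge at y≈235. From above its left edge is at x≈125. I'll compare that with the predicted outlines.

Run:
```python
from h import *
def out(n,c,r): return np.array([proj(n,[c[0]+r*np.cos(a),c[1]+r*np.sin(a),c[2]]) for a in np.linspace(0,6.28,200)])
for z in(.180,.172):
  s=(out('scene',[.5704,-.1189,z],.048)-[250,125])*4+[400,0]; t=(out('top',[.5704,-.1189,z],.048)-[350,165])*4
  print('scene xmin,max,ymax',s[:,0].min(),s[:,0].max(),s[:,1].max(),'top xmin',t[:,0].min())
s=(out('scene',[.5705,-.1185,.07],.045)-[250,125])*4+[400,0]; t=(out('top',[.5705,-.1185,.07],.045)-[350,165])*4
print('rim: scene xmin',s[:,0].min(),s[:,1].min(),'top',t[:,0].min(),t[:,1].max())
```

```text
scene xmin,max,ymax 507.94357088693255 707.9879636061082 217.93384008270027 top xmin 124.03596442058097
scene xmin,max,ymax 508.68074704059313 707.5963963782897 232.74669380748765 top xmin 121.22314848320661
rim: scene xmin 523.4541441217525 302.1118124762942 top 95.85195584527219 412.8427349827318
```

Prediction and picture agree to about 1 px, so I'm lowering.

```bash
python3 -m jog '[[[0.002,0,0.04],[0,0,0],0],[[0.002,0,0.12],[0,0,0],0],[[0.002,0,0.2],[0,0,0],0],[[0.002,0,0.28],[0,0,0],0],[[0.002,0,0.35],[0,0,0],0],[[0.002,0,0.4],[0,0,0],0],[[0.002,0,0.43],[0,0,0],0],[[0.002,0,0.45],[0,0,0],0],[[0.002,0,0.46],[0,0,0],0],[[0.002,0,0.46],[0,0,0],0]]'; python3 -m jog '[[[0,0,0.008],[0,0,0],0],[[0,0,0.016],[0,0,0],0],[[0,0,0.024],[0,0,0],0],[[0,0,0.03],[0,0,0],0],[[0,0,0.034],[0,0,0],0],[[0,0,0.038],[0,0,0],0],[[0,0,0.042],[0,0,0],0],[[0,0,0.045],[0,0,0],0],[[0,0,0.045],[0,0,0],0],[[0,0,0.045],[0,0,0],0]]'
```

```text
t: 7.8
tcp_pos: [0.5708, -0.1182, 0.1064]
eef_rot: [0.722, 0.691, 0.0, 0.0]
force: [-0.2, -0.4, -1.9]
finger_gap: 0.0211
grip_force: 25.0
t: 9.05
tcp_pos: [0.5707, -0.1182, 0.0973]
eef_rot: [0.722, 0.691, 0.0, 0.0]
force: [-0.4, -0.3, -1.9]
finger_gap: 0.0213
grip_force: 25.0
```

```bash
python3 -m jog '[[[0,0,0.001],[0,0,0],0],[[0,0,0.002],[0,0,0],0],[[0,0,0.003],[0,0,0],0],[[0,0,0.004],[0,0,0],0],[[0,0,0.005],[0,0,0],0],[[0,0,0.006],[0,0,0],0],[[0,0,0.007],[0,0,0],0],[[0,0,0.007],[0,0,0],0],[[0,0,0.007],[0,0,0],0],[[0,0,0.007],[0,0,0],0]]'
```

```text
t: 10.3
tcp_pos: [0.5707, -0.1183, 0.0964]
eef_rot: [0.722, 0.691, 0.0, 0.0]
force: [-4.0, 0.6, 5.8]
finger_gap: 0.0218
grip_force: 25.0
```

```bash
python3 -m jog '[[[0,0,0],[0,0,0],0.25],[[0,0,0],[0,0,0],0.35],[[0,0,0],[0,0,0],0.45],[[0,0,0],[0,0,0],0.5],[[0,0,0],[0,0,0],0.5],[[0,0,-0.05],[0,0,0],0.5],[[0,0,-0.15],[0,0,0],0.5],[[0,0,-0.3],[0,0,0],0.5],[[0,0,-0.5],[0,0,0],0.5],[[0,0,-0.6],[0,0,0],0.5]]'; python3 -c "
from h import *
go([.3866,.2705,.2],np.pi/2+.047)"
```

```text
t: 11.55
tcp_pos: [0.5711, -0.1183, 0.2189]
eef_rot: [0.722, 0.691, 0.001, 0.001]
force: [-0.3, -0.1, -2.1]
finger_gap: 0.0467
grip_force: 0.0
shift [ 1.9019 -1.0074  0.0901] turn [ 0.001   0.0003 -0.0289] t 11.55 F [-0.3 -0.1 -2.1] gap 0.0467 grip 0.0
```

```bash
python3 -m jog '[[[0.1,-0.05,-0.02],[0,0,0],0.5],[[0.2,-0.1,-0.02],[0,0,0],0.5],[[0.35,-0.18,-0.02],[0,0,0],0.5],[[0.5,-0.26,-0.02],[0,0,0],0.5],[[0.65,-0.34,-0.02],[0,0,0],0.5],[[0.8,-0.42,-0.02],[0,0,0],0.5],[[0.9,-0.48,-0.02],[0,0,0],0.5],[[0.95,-0.5,-0.02],[0,0,0],0.5],[[0.95,-0.5,-0.02],[0,0,0],0.5],[[0.95,-0.5,-0.02],[0,0,0],0.5]]'
python3 - <<'E'
from h import *
go([.3866,.2705,.14],np.pi/2+.047)
t=manip.camera('top');s=manip.camera('scene')
cv2.imwrite('pics/top3.png',t);cv2.imwrite('pics/scene3.png',s)
g=lambda a:cv2.resize((255*(a/255.)**.7).astype('uint8'),(400,400),interpolation=cv2.INTER_CUBIC)
cv2.imwrite('pics/chk3.png',np.hstack([g(t[200:300,345:445]),g(s[160:260,250:350])]))
E
```

```text
t: 12.8
tcp_pos: [0.4792, 0.0756, 0.2196]
eef_rot: [0.723, 0.691, -0.0, -0.0]
force: [-0.5, 0.6, 0.1]
finger_gap: 0.0474
grip_force: 0.0
shift [ 0.9531 -0.5056  0.3981] turn [-0.0001  0.     -0.029 ] t 12.8 F [-0.5  0.6  0.1] gap 0.0474 grip 0.0
```

View pics/chk3.png

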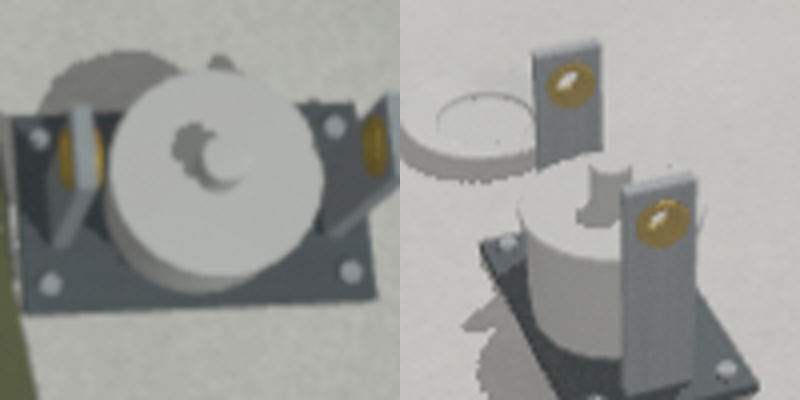

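The lid is seated level on the rim, with the knob at (228,155) from above and the flange concentric with the jar. Next I'll go over the bar's handle and down, gripping with 30 N.

```bash
python3 -m jog '[[[0.1,-0.05,0.04],[0,0,-0.005],0.5],[[0.25,-0.13,0.1],[0,0,-0.01],0.5],[[0.4,-0.21,0.17],[0,0,-0.015],0.5],[[0.55,-0.29,0.23],[0,0,-0.02],0.5],[[0.7,-0.37,0.3],[0,0,-0.025],0.5],[[0.82,-0.44,0.35],[0,0,-0.029],0.5],[[0.92,-0.49,0.39],[0,0,-0.029],0.5],[[0.953,-0.506,0.4],[0,0,-0.029],0.5],[[0.953,-0.506,0.4],[0,0,-0.029],0.5],[[0.953,-0.506,0.4],[0,0,-0.029],0.5]]'; python3 -c "
from h import *
go([.3866,.2705,.0455],np.pi/2+.047)"
```

```text
t: 14.15
tcp_pos: [0.3869, 0.2703, 0.1401]
eef_rot: [0.691, 0.723, 0.0, 0.0]
force: [-0.9, -1.2, -0.7]
finger_gap: 0.0471
grip_force: 0.0
shift [ 0.0012 -0.0015  0.4732] turn [ 0.0001 -0.     -0.0002] t 14.15 F [-0.9 -1.2 -0.7] gap 0.0471 grip 0.0
```

```bash
python3 -m jog '[[[0,0,0.08],[0,0,0],0.5],[[0,0,0.17],[0,0,0],0.5],[[0,0,0.27],[0,0,0],0.5],[[0,0,0.36],[0,0,0],0.5],[[0,0,0.43],[0,0,0],0.5],[[0,0,0.46],[0,0,0],0.5],[[0,0,0.473],[0,0,0],0.5],[[0,0,0.473],[0,0,0],0],[[0,0,0.473],[0,0,0],0],[[0,0,0.473],[0,0,0],0]]' 35; python3 -m jog '[[[0,0,0],[0,0,0],0],[[0,0,0],[0,0,0],0],[[0,0,0],[0,0,0],0],[[0,0,-0.02],[0,0,0],0],[[0,0,-0.06],[0,0,0],0],[[0,0,-0.13],[0,0,0],0],[[0,0,-0.22],[0,0,0],0],[[0,0,-0.32],[0,0,0],0],[[0,0,-0.339],[0,0,0],0],[[0,0,-0.339],[0,0,0],0]]'; python3 -c "
from h import *
c,s=np.cos(-.0425),np.sin(-.0425)
go([.5705-s*.255,-.1185+c*.255,.1085],np.pi/2-.0425)"
```

```text
t: 15.4
tcp_pos: [0.3865, 0.2709, 0.0455]
eef_rot: [0.69, 0.724, 0.0, 0.0]
force: [-0.1, 0.0, 0.6]
finger_gap: 0.0204
grip_force: 0.0
t: 16.65
tcp_pos: [0.3863, 0.2708, 0.1131]
eef_rot: [0.69, 0.724, 0.0, 0.0]
force: [0.7, -1.0, -1.1]
finger_gap: 0.0175
grip_force: 35.0
shift [-0.718   0.9421  0.0234] turn [ 0.0001 -0.0001  0.0286] t 16.65 F [ 0.7 -1.  -1.1] gap 0.0175 grip 35.0
```

```bash
python3 -c "
from h import *
c,s=np.cos(-.0425),np.sin(-.0425)
print(onz('top',(283,155),.085))
go([.5705-s*.32,-.1185+c*.32,.1085],np.pi/2-.0425)"
```

```text
[0.75563877 0.07832617]
shift [-0.3943  0.9712  0.0234] turn [ 0.0001 -0.0001  0.0286] t 16.65 F [ 0.7 -1.  -1.1] gap 0.0175 grip 35.0
```

```bash
python3 -m jog '[[[-0.03,0.06,0],[0,0,0],0],[[-0.08,0.18,0],[0,0,0.005],0],[[-0.14,0.33,0],[0,0,0.01],0],[[-0.2,0.48,0],[0,0,0.015],0],[[-0.26,0.63,0.01],[0,0,0.02],0],[[-0.32,0.78,0.01],[0,0,0.025],0],[[-0.37,0.9,0.02],[0,0,0.0286],0],[[-0.394,0.96,0.0234],[0,0,0.0286],0],[[-0.394,0.971,0.0234],[0,0,0.0286],0],[[-0.394,0.971,0.0234],[0,0,0.0286],0]]'
python3 - <<'E'
from h import *
c,s=np.cos(-.0425),np.sin(-.0425)
go([.5705-s*.32,-.1185+c*.32,.1085],np.pi/2-.0425)
t=manip.camera('top');s=manip.camera('scene')
cv2.imwrite('pics/top4.png',t);cv2.imwrite('pics/scene4.png',s)
g=lambda a,w:cv2.resize((255*(a/255.)**.7).astype('uint8'),(w,400),interpolation=cv2.INTER_CUBIC)
cv2.imwrite('pics/chk4.png',np.hstack([g(t[200:300,270:370],400),g(s[165:265,290:390],400)]))
E
```

```text
t: 17.9
tcp_pos: [0.5836, 0.2016, 0.1082]
eef_rot: [0.722, 0.692, -0.0, -0.0]
force: [0.2, -0.2, 0.1]
finger_gap: 0.0175
grip_force: 35.0
shift [-0.0017  0.0024 -0.0013] turn [-0.0001  0.      0.0001] t 17.9 F [ 0.2 -0.2  0.1] gap 0.0175 grip 35.0
```

View pics/chk4.png

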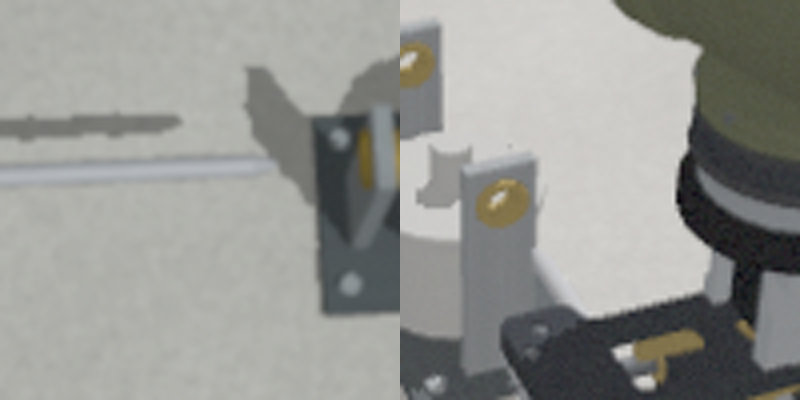

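Top view: the nose tip is at crop (275,164). The shaft line extended to x=367 reaches y≈160.4, and the bushing centre is at about (367,160), so it is in line sideways. The scene view is partly hidden by the gripper. I'll check against the predictions.

Run:
```python
from h import *
c,s=np.cos(-.0425),np.sin(-.0425)
W=lambda x,y,z:[.5705+c*x-s*y,-.1185+s*x+c*y,z]
print('lid edge?',)
for y,nm in((.11,'nose'),(.13,''),(.16,''),(.2,''),(.074,'bush')):
  P=W(0,y,.113); print(nm,y,(proj('top',P)-[270,200])*4+1.5,(proj('scene',P)-[290,165])*4+[401.5,1.5])
im=cv2.imread('pics/scene4.png'); print(im[225:246:2,318:342:2].mean(2).astype(int))
```

```text
lid edge?
nose 0.11 [278.85475879 163.47860661] [534.18795654 248.01735314]
 0.13 [232.33118664 165.44568683] [550.98364775 273.22653237]
 0.16 [162.53682488 168.39785035] [577.28365671 312.70803318]
 0.2 [ 69.42821392 172.33833274] [614.56928541 368.69575043]
bush 0.074 [362.60750487 159.93898637] [505.34616053 204.73592647]
[[ 93  90  90 161 186 185 184 186 184 182 184 189]
 [ 92  91  99 175 186 185 184 185 182 187 186 188]
 [ 92  90  96 158 184 181 185 186 184 185 188 185]
 [ 91  91  92 127 170 186 185 183 184 184 186 183]
 [ 94  91  90 101 146 178 186 187 184 185 183 184]
 [ 92  90  90  79 115 161 184 183 186 184 185 185]
 [ 91  90  89  81  86 128 170 186 181 182 182 184]
 [ 91  90  89  81  80  99 146 178 185 184 183 182]
 [ 91  92  89  78  75  67  74 115 184 182 185 183]
 [ 83  74  54  51  48  46  48  48  80 169 183 176]
 [ 46  45  45  38  43  48  46  48  29  33  22  24]]
```

Predicted and seen shaft agree within about 1 px in both views. Inserting slowly through the first bushing.

```bash
python3 -m jog '[[[-0.03,0.001,0],[0,0,0],0],[[-0.06,0.001,0],[0,0,0],0],[[-0.09,0.001,0],[0,0,0],0],[[-0.12,0.001,0],[0,0,0],0],[[-0.15,0.001,0],[0,0,0],0],[[-0.18,0.001,0],[0,0,0],0],[[-0.21,0.001,0],[0,0,0],0],[[-0.24,0.001,0],[0,0,0],0],[[-0.26,0.001,0],[0,0,0],0],[[-0.26,0.001,0],[0,0,0],0]]'; python3 -m jog '[[[-0.03,0,0],[0,0,0],0],[[-0.06,0,0],[0,0,0],0],[[-0.09,0,0],[0,0,0],0],[[-0.12,0,0],[0,0,0],0],[[-0.15,0,0],[0,0,0],0],[[-0.18,0,0],[0,0,0],0],[[-0.2,0,0],[0,0,0],0],[[-0.2,0,0],[0,0,0],0],[[-0.2,0,0],[0,0,0],0],[[-0.2,0,0],[0,0,0],0]]';python3 - <<'E'
from h import *
c,s=np.cos(-.0425),np.sin(-.0425)
go([.5705-s*.115,-.1185+c*.115,.1085],np.pi/2-.0425)
t=manip.camera('top');s_=manip.camera('scene')
cv2.imwrite('pics/top5.png',t);cv2.imwrite('pics/scene5.png',s_)
E
```

```text
t: 19.25
tcp_pos: [0.5821, 0.1491, 0.1084]
eef_rot: [0.722, 0.692, 0.0, 0.0]
force: [0.2, 0.5, -0.4]
finger_gap: 0.0179
grip_force: 35.0
t: 20.5
tcp_pos: [0.5804, 0.1095, 0.1084]
eef_rot: [0.722, 0.692, 0.0, -0.0]
force: [0.4, 0.4, -0.8]
finger_gap: 0.0183
grip_force: 35.0
shift [-0.5662 -0.0008 -0.0007] turn [ 0. -0.  0.] t 20.5 F [ 0.4  0.4 -0.8] gap 0.0183 grip 35.0
```

Free passage through the first bushing. Now over the lid and into the second.

```bash
python3 -m jog '[[[-0.03,0,0],[0,0,0],0],[[-0.07,0,0],[0,0,0],0],[[-0.11,0,0],[0,0,0],0],[[-0.15,0,0],[0,0,0],0],[[-0.19,0,0],[0,0,0],0],[[-0.23,0,0],[0,0,0],0],[[-0.27,0,0],[0,0,0],0],[[-0.31,0,0],[0,0,0],0],[[-0.34,0,0],[0,0,0],0],[[-0.34,0,0],[0,0,0],0]]'; python3 -c "
from h import *
c,s=np.cos(-.0425),np.sin(-.0425)
go([.5705-s*.115,-.1185+c*.115,.1085],np.pi/2-.0425)"
```

```text
t: 21.85
tcp_pos: [0.5774, 0.041, 0.1084]
eef_rot: [0.722, 0.692, -0.0, -0.0]
force: [0.1, 0.8, -0.8]
finger_gap: 0.0178
grip_force: 35.0
shift [-0.2234 -0.0007 -0.0006] turn [-0.     -0.     -0.0002] t 21.85 F [ 0.1  0.8 -0.8] gap 0.0178 grip 35.0
```

```bash
python3 -m jog '[[[-0.03,0,0],[0,0,0],0],[[-0.06,0,0],[0,0,0],0],[[-0.09,0,0],[0,0,0],0],[[-0.12,0,0],[0,0,0],0],[[-0.15,0,0],[0,0,0],0],[[-0.18,0,0],[0,0,0],0],[[-0.21,0,0],[0,0,0],0],[[-0.223,0,0],[0,0,0],0],[[-0.223,0,0],[0,0,0],0],[[-0.223,0,0],[0,0,0],0]]'
python3 - <<'E'
from h import *
c,s=np.cos(-.0425),np.sin(-.0425)
W=lambda x,y,z:[.5705+c*x-s*y,-.1185+s*x+c*y,z]
go(W(0,.115,.1085),np.pi/2-.0425)
t=manip.camera('top');S=manip.camera('scene'); cv2.imwrite('pics/top6.png',t);cv2.imwrite('pics/scene6.png',S)
t0=cv2.imread('pics/top3.png'); d=np.abs(t.astype(int)-t0).max(2)
for y in(-.06,-.085,-.095,-.105): print(y,np.round(proj('top',W(0,y,.113))))
print(d[228:242,425:455])
E
```

```text
t: 23.1
tcp_pos: [0.5756, -0.003, 0.1084]
eef_rot: [0.722, 0.692, 0.0, 0.0]
force: [-0.0, 0.1, 0.2]
finger_gap: 0.0174
grip_force: 35.0
shift [-0.003  -0.0008 -0.0006] turn [ 0. -0. -0.] t 23.1 F [-0.   0.1  0.2] gap 0.0174 grip 35.0
-0.06 [438. 236.]
-0.085 [453. 236.]
-0.095 [459. 235.]
-0.105 [465. 235.]
[[  6   5   9   6   7   7   7   7   8  12  13  11   6   5   6   6   7  10
   13  11  11  14  15  16  16  15  15  15  16  15]
 [  5   6   9  10   9   8   6   6   7   9  11   8   7   8   7   6   7  10
   12  12  13  11  14  14  15  16  15  16  15  15]
 [  6   9  11  12  13  11   8   6   7   8   5   7   6   7   7   6   6  10
   10  12  11  11  11  15  16  15  15  15  16  15]
 [  7  10  13  12  12  11   8   6   7   5   6   8   7   7   7   8   6  10
   12  12  11  13  12  14  14  13  14  13  14  16]
 [  7  10  12  12  12  12  10  10  11  11  12  11  10   6   8   7   7   9
   11  12  12  12  11   7   1   1   2   3   5  12]
 [ 16  19  18  17  15  21  28  31  32  41  57  55  44  25  10   7   7   9
   12  13  14  12   9   4  18  16  14  16   7   5]
 [ 57  58  53  50  47  62  70  71  74  83
[... 259 characters left out ...]
 88  57  13   8   8   7
   12  12  12  12  12  20  32  34  35  36  29  25]
 [128 128 128 130 131 132 130 131 130 133 146 149  88  56  12   8   7   7
   11  12  12  13  11  10  14  15  15  18  15  10]
 [109 110 110 110 112 110 109 108 107 110 122 114  72  45  11   8   6   7
   10  12  11  12  11   3   7   9   9   8   7   6]
 [ 70  73  72  71  72  70  69  68  66  71  76  53  39  26   9   8   7   7
    9  12  12  12  10   5   4   4   2   3  13  13]
 [ 19  19  18  17  17  15  16  16  15  16  17   9   8   7   7   7   7   6
   11  11  10  11  12  13  14  14  13  14  15  14]
 [ 11   7   5   7   8   7   6   7   5   7   6   5   7   7   7   7   6   6
    9  11  12  12  12  13  16  15  16  15  15  15]]
```

Run:
```python
import cv2,numpy as np
a=cv2.imread('pics/top6.png').astype(int).sum(2)-cv2.imread('pics/top3.png').astype(int).sum(2)
print(a[229:242,446:472])
b=cv2.imread('pics/top3.png').astype(int);c=cv2.imread('pics/top6.png').astype(int)
print('lid area diff',np.abs(c-b).max(2)[262:268,380:410].max())
```

```text
[[ 32  39  42  44  46  43  45  43  44  42  45  44  45  47  45  43  45  45
   44  45  45  40  30  28  25  27]
 [ 32  33  44  46  44  43  43  46  44  42  45  44  46  43  44  44  45  43
   44  44  42  37  29  27  30  27]
 [ 36  32  41  42  38  40  39  41  46  41  41  43  43  44  47  46  45  44
   45  45  45  37  30  26  27  26]
 [ 35  28  17   0   1   2  -6  15  36  38  39  40  43  43  45  43  44  45
   48  45  44  35  28  26  28  28]
 [ 34  26 -11 -45 -37 -29 -37 -13   5   8  -7  10  38  41  46  46  49  44
   45  45  42  36  27  27  27  28]
 [ 36  33  14  -2   4  10  13   9   4  -4 -26  -8  27  40  44  45  43  46
   43  42  38  30  30  29  29  29]
 [ 34  33  43  59  62  69  71  55  48  43  36  30  38  43  44  43  45  45
   45  42  33  27  31  27  27  27]
 [ 35  36  52  72  74  74  76  56  45  44  39  28  48  47  42  44  44  46
   47  41  32  26  26  27  26  32]
 [ 36  31  28  18  19  20  24  19  11  27  25  16  39  43  41  44  44  45
   43  41  33  26  27  25  28  35]
 [ 34  31   6 -11 -14 -16 -12   7  10  34  40  38  41  43  42  43  43  47
   43  41  33  28  27  26  31  37]
 [ 33  29  15  12  10   3   7  38  39  39  42  45  43  43  43  43  47  43
   45  44  33  30  27  26  29  36]
 [ 32  34  36  41  41  39  41  44  42  42  43  40  43  43  41  41  43  44
   44  44  33  30  24  24  24  31]
 [ 34  35  38  46  44  45  45  44  44  44  44  44  42  43  42  42  43  46
   44  43  36  26  27  28  27  33]]
lid area diff 117
```

The nose tip ends at top-view column ~457.5, about y=−0.0925 in the carrier frame. That is 18 mm past the far bushing's face and puts the shoulder at about +0.087. Forces are near zero and the grip is 35 N, so I'm handing in.

```bash
python3 -c "
from station import manip
print(manip.sign_off())"
```

```text
the job is handed in; nothing more can be done
None
```

The job is handed in with no verdict returned: the lid was seated and level when checked before the bar went in, and the bar spans both bushings, nose about 18 mm past the far one, held at 35 N.

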